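# Tip the plaster casts onto their bases

### The arm

A 6-joint arm with a two-finger parallel gripper is mounted at the origin on the work surface. World frame = base frame: x ahead of the robot, y to its left, z up, the work surface at z = 0. Lengths are in mm, angles in rad, forces in N, time in s.
With the tool pointing down it reaches from about 275 to 975 mm from the base axis. Payload 8.4 kg.
Tool frame: the origin (TCP) lies between the finger pads; the fingertips stand 8 mm ahead of it and the grasp point (between the pads) lies 11 mm behind it; z points along the fingers, y is the line along which they close (so a half turn about z gives the same grasp; the last joint's range is limited). The gripper opens to 92 mm and grips with 3 to 60 N. Pads are 20 mm wide; open, the fingers measure 128 mm over their backs; the gripper's body (75 mm by 189 mm) begins 69 mm behind the grasp point.
Start: joints at [1.193, 0.353, 1.633, -0, 1.155, -0.002], TCP at [229.384, 581.387, 199.083] pointing down, gripper open.
Joint ranges: [-2.63, 2.63], [-0.92, 2.1], [0.06, 2.66], [-1.3, 4.44], [0, 2.69], [-3.02, 3.02]. Speed limits (rad/s): [2.22, 2.22, 2.79, 3.14, 3.14, 3.14].

### API

Orientations are given as a 3x3 rotation matrix whose columns are the frame's x, y, z axes.
In Python, from station import readout, optics, arm gives the robot as it stands.
- The arm moves only by the shell command python3 -m pendant 'ROWS'. ROWS is JSON, a list of rows, each a list of 7 numbers: the turn, a rotation vector about the world's x, y, z scaled (see below), then the shift along the world's x, y, z scaled (see below), then the opening, from 0 (shut) to 1 (fully open). A call has 1 to 20 rows; each row shifts and turns the commanded pose from where the row before left it; what a row does not reach is not made up. The controller multiplies each number of a shift by 25 mm and each number of a turn by 0.12 rad. A row lasts 1/10 s, in which the tool goes at most 50 mm and 8.59 degrees, less where a joint would pass 70% of its speed; a pose out of reach is approached as far as the arm can. A call with a number of a shift or a turn outside -1 to 1 is refused whole. A call with a gripper value outside its range is refused whole. The fingers move at their own pace and stop on an object; the grip force is fixed at half the most. Time passes only in rows, so rows that do not move let the fingers close. It gives the time, the measured TCP pose, the force, the opening and the grip force at its end, in the units of the state.
- readout.get_state(): the state, without advancing time (a new reading comes with each control period).
- optics.capture(name): name is "side" or "top"; returns the picture (420x560x3 uint8, blue, green, red); there is no depth.
- optics.camera_info(name): a dict with "mtx" (3x3 intrinsics, pixels), "pose" (4x4, takes a point from camera to world coordinates). Camera axes: x right, y down, z forward; pixel columns grow to the right and rows downward; lengths in mm; the calibration is good to about 2 mm. A picture is of the moment at which its call begins. camera_info takes no time and is no camera call.
- arm.job_done(): hands the job in; it is judged then, once.
The state is a dict: "time": time; "qpos": joint angles; "qd": joint speeds; "tau": joint torques, N m; "ee_pos": TCP position; "ee_rot": TCP orientation; "force": force on the tool from outside, world axes, zero at the start; "torque": the same for the moment, N m; "grip_width": finger opening in mm; "grip_force": force on a finger pad.
Only numpy, scipy, OpenCV 4.12 (cv2) and the standard library are available. Lean on these libraries where they do the work, as an engineer would, in place of code of your own. Each camera call takes 0.05 s, during which the arm holds its last target. There are 200 camera calls.

### The job

Two plaster dental casts are standing on their heels on the rubber mat. Using the fingertips only as a pusher, tip each of them over where it stands so that it lies flat on its base with its teeth facing up. Do not lift or carry them and do not tip them onto their teeth; leave the cast that already lies flat and everything else where it is.

Things in the scene. Friction and masses are not known exactly. Their poses are not given: they have to be found in the camera images.
- mat: black rubber mat fixed on the bench, 360 mm (x) by 580 mm (y), 4 mm thick; origin under its centre, on the bench
- cast_upper: Plaster cast of an upper jaw (filled palate). Stands on its flat heel: 66 wide, 38 thick, 66 mm tall, round top; 0.16 kg. Origin: heel face, mid-width, 18 mm from the flat base side, 20 from the tooth tips; at the start on the mat's top. z: heel to front teeth (up at the start). x: out of the base side; teeth face -x. Tipped right, it turns over its +x edge and lies 38 high, +x down.
- cast_lower: Plaster cast of a lower jaw (open horseshoe). Stands on its flat heel: 66 wide, 38 thick, 66 mm tall, round top; 0.16 kg. Origin: heel face, mid-width, 18 mm from the flat base side, 20 from the tooth tips; at the start on the mat's top. z: heel to front teeth (up at the start). x: out of the base side; teeth face -x. Tipped right, it turns over its +x edge and lies 38 high, +x down.
- cast_upper_edge (a point): middle of the edge of cast_upper between heel and base, 18 mm along the cast's x from its origin: the edge it turns over, which stays down on the mat
- cast_lower_edge (a point): middle of the edge of cast_lower between heel and base, 18 mm along the cast's x from its origin: the edge it turns over, which stays down on the mat
- cast_upper_teeth (a point): tips of the front teeth of cast_upper, 20 mm along the cast's -x and 58 mm along its z from its origin: high on the tooth side, a good place to push
- cast_lower_teeth (a point): tips of the front teeth of cast_lower, 20 mm along the cast's -x and 58 mm along its z from its origin: high on the tooth side, a good place to push
- cast_done: a third cast, already lying on its base, teeth up, between the other two: 66 x 66 mm, 38 mm high; leave alone. Origin: under the middle of its base, z up
- casting_ring: steel casting ring standing on the mat between the casts, 56 mm across, 55 mm tall; leave alone. Origin: underside centre
- bowl: grey mixing bowl left of the mat, 116 mm across, 60 mm tall; leave alone. Origin: underside centre
- jar: amber glass jar right of the mat, 60 mm across, 75 mm tall; leave alone. Origin: underside centre
- spatula: spatula 190 mm long lying right of the mat; leave alone. Origin: underside, near its middle; x along it
- brush: brush 170 mm long lying left of the mat; leave alone. Origin: underside, near its middle; x along it
Mind the look-alikes: they are no part of the job. What is shaped like the cast_lower but brown or orange is not meant.

How it is judged (in metres and radians):
At the end, for the whole second after the job is handed in: Both casts lie at rest flat on their bases on the mat (within about 6 degrees), teeth up, each with its heel within 80 mm of where it stood; the third cast and all other loose things are within 20 mm of where they were (angle between each of cast_upper, cast_lower's own x axis and vertical above 3.04 rad and distance of each of cast_upper, cast_lower from where it was at the start of the episode below 0.08 m and height (world z) of each of cast_upper, cast_lower below 0.03 m and linear speed of each of cast_upper, cast_lower below 0.02 m/s and height (world z) of each of cast_upper_edge, cast_lower_edge below 0.01 m and distance of each of cast_done, casting_ring, bowl, jar, spatula, brush from where it was at the start of the episode below 0.02 m); the robot touches nothing.
It fails at once if cast_upper is lifted off the mat or tipped the wrong way (its turning edge rises more than about 20 mm above the mat) (height (world z) of cast_upper_edge above 0.025 m).
It fails at once if cast_lower is lifted off the mat or tipped the wrong way (its turning edge rises more than about 20 mm above the mat) (height (world z) of cast_lower_edge above 0.025 m).
It fails at once if the cast that already lies flat or the steel ring is moved by more than 20 mm (distance of any of cast_done, casting_ring from where it was at the start of the episode above 0.02 m).
It fails at once if the bowl, jar, spatula or brush is moved by more than 20 mm (distance of any of bowl, jar, spatula, brush from where it was at the start of the episode above 0.02 m).
It also fails if it takes over 40 s, if anything falls off the work surface, if the arm or the gripper's body presses on something with over 40 N, if the wrist force passes 120 N, or if a joint passes its speed limit or range.

## Working session

There is one attempt and no reset: what is moved stays moved. The work goes in short steps, Python scripts to look and compute and a shell command to move; the robot and the scene stay as the last step left them, time stands still between calls to the robot, and variables do not carry over. Pictures are saved under pics/ and viewed, at most 10 in all, crops included, and the job is handed in when it is done.

```bash
mkdir -p pics
python3 - <<'E'
from station import readout, optics
import cv2
for n in("top","side"):
    cv2.imwrite(f"pics/{n}0.png",optics.capture(n)); c=optics.camera_info(n); print(n,c["mtx"],c["pose"])
print(readout.get_state())
E
```

```text
top [[392.30325412   0.         271.94221286]
 [  0.         392.30325412 209.18808357]
 [  0.           0.           1.        ]] [[-8.56106723e-03 -9.98249223e-01  5.85251751e-02  3.85371143e+02]
 [-9.99946468e-01  8.88636638e-03  5.30027278e-03 -8.35646529e+00]
 [-5.81106933e-03 -5.84766661e-02 -9.98271862e-01  1.03267713e+03]
 [ 0.00000000e+00  0.00000000e+00  0.00000000e+00  1.00000000e+00]]
side [[394.47272234   0.         280.10755489]
 [  0.         394.47272234 199.24618413]
 [  0.           0.           1.        ]] [[ 9.50721517e-01 -1.88482860e-01  2.46176379e-01  1.65817244e+02]
 [-3.09816434e-01 -6.08090320e-01  7.30917191e-01 -8.55061274e+02]
 [ 1.19321103e-02 -7.71168188e-01 -6.36519639e-01  8.39864944e+02]
 [ 0.00000000e+00  0.00000000e+00  0.00000000e+00  1.00000000e+00]]
{'time': 0.1, 'qpos': array([ 1.19260919e+00,  3.53581886e-01,  1.63402240e+00, -1.90637661e-05,
        1.15522775e+00, -2.40660443e-03]), 'qd': array([ 0.00036789, -0.00312517, -0.00312501,  0.00046295,  0.00027756,
       -0.00070442]), 'tau': array([ 1.31339206e-03, -5.94909239e+01, -3.34930658e+01,  6.99648005e-02,
        1.85503601e-02, -3.88841454e-05]), 'ee_pos': array([229.216188  , 580.96183922, 198.45290503]), 'ee_rot': array([[-9.30224283e-01,  3.66991265e-01, -4.41418214e-04],
       [ 3.66991531e-01,  9.30223562e-01, -1.15824691e-03],
       [-1.44488747e-05, -1.23942614e-03, -9.99999232e-01]]), 'force': array([-0.54761615,  0.55190708, -1.02213939]), 'torque': array([0.00804278, 0.01942834, 0.00510087]), 'grip_force': 0.0, 'grip_width': 92.21117264388171}
```

View pics/top0.png

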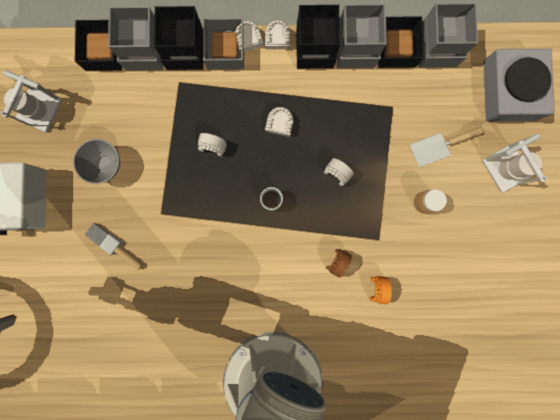

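View pics/side0.png

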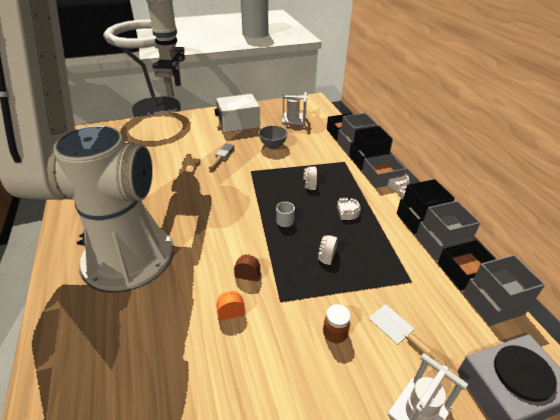

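The top view shows the mat with white casts standing at (211,144) and (338,171). The flat cast is at (279,122) and the ring at (271,198).

Look-alikes, none of them on the mat:
- brown cast (340,263)
- orange cast (381,290)
- white casts by the bins (248,36) and (277,36)
- the flat cast (279,122)

I choose the two white standing casts on the mat and check them in one close crop.

```bash
cat > h.py <<'E'
from station import readout, optics
import cv2, numpy as np
def ray(n,uv,z):
    c=optics.camera_info(n);P=np.array(c["pose"]);d=P[:3,:3]@np.linalg.inv(c["mtx"])@np.array([uv[0],uv[1],1.]);o=P[:3,3]
    return (o+d*(z-o[2])/d[2])[:2]
def proj(n,p):
    c=optics.camera_info(n);P=np.array(c["pose"]);q=c["mtx"]@(P[:3,:3].T@(np.array(p,float)-P[:3,3]));return q[:2]/q[2]
E
python3 - <<'E'
from h import *
t=cv2.imread("pics/top0.png");s=cv2.imread("pics/side0.png")
def cr(i,x,y):return cv2.resize(i[y-25:y+25,x-25:x+25],(390,300) and (300,300),interpolation=cv2.INTER_CUBIC)
cv2.imwrite("pics/crop.png",np.vstack([np.hstack([cr(t,211,144),cr(t,338,171)]),np.hstack([cr(s,311,178),cr(s,328,250)])]))
hsv=cv2.cvtColor(t,cv2.COLOR_BGR2HSV)
m=((hsv[...,2]>100)).astype(np.uint8)
roi=np.zeros_like(m);cv2.fillPoly(roi,[np.array([[182,90],[388,110],[376,234],[168,212]])],1);m&=roi
for c in cv2.findContours(m,0,2)[0]:
    if cv2.contourArea(c)>60:
        r=cv2.minAreaRect(c);b=cv2.boxPoints(r);print(np.round(r[0]),np.round(r[1]),"ctr z4/z40",ray("top",r[0],4).round(),ray("top",r[0],40).round());print(b.round().tolist(),[ray("top",p,66).round().tolist() for p in b])
E
```

```text
[271. 198.] [23. 22.] ctr z4/z40 [474.  -1.] [471.  -1.]
[[260.0, 187.0], [282.0, 187.0], [282.0, 210.0], [260.0, 210.0]] [[497.0, 26.0], [497.0, -29.0], [440.0, -28.0], [440.0, 26.0]]
[339. 171.] [26. 21.] ctr z4/z40 [ 545. -180.] [ 539. -174.]
[[322.0, 171.0], [334.0, 155.0], [355.0, 171.0], [343.0, 187.0]] [[535.0, -128.0], [576.0, -159.0], [536.0, -211.0], [495.0, -179.0]]
[211. 143.] [28. 19.] ctr z4/z40 [622. 157.] [614. 151.]
[[195.0, 150.0], [200.0, 131.0], [227.0, 137.0], [222.0, 156.0]] [[592.0, 186.0], [640.0, 175.0], [623.0, 108.0], [576.0, 119.0]]
[279. 120.] [26. 27.] ctr z4/z40 [683. -25.] [673. -24.]
[[264.0, 131.0], [269.0, 104.0], [295.0, 109.0], [290.0, 136.0]] [[638.0, 15.0], [706.0, 1.0], [692.0, -63.0], [625.0, -49.0]]
```

View pics/crop.png

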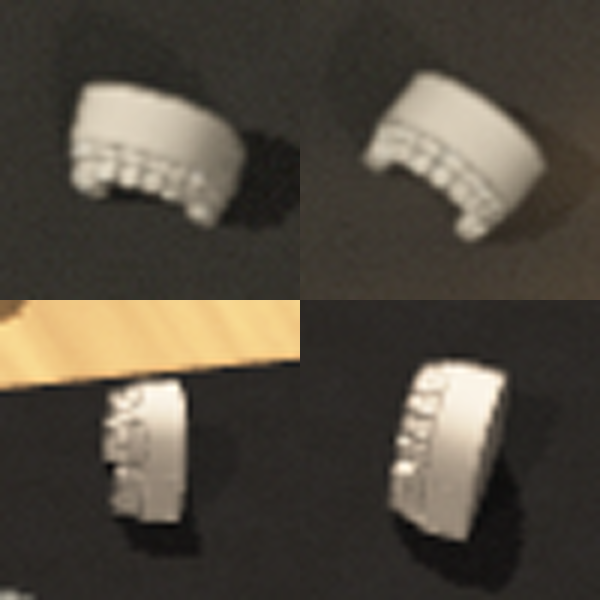

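The crop confirms the choice: both are white and upright, with teeth facing the robot (lower in the top image) and smooth bases facing away. Next I work out the push lines.

Run:
```python
from h import *
for n,b,t,d in(("A",(213,134),(209.3,149.5),(.975,-.22)),("B",(343,162.5),(335.5,174.5),(.8,-.6))):
    d=np.array(d);B=ray("top",b,69);T=ray("top",t,60);print(n,"base",B.round(),"teeth",T.round(),"len",(T-B)@d,"lat",(T-B)@[-d[1],d[0]])
    # side check: base at top
    print(" side px of base top",proj("side",[*B,70]).round(),"base foot",proj("side",[*B,4]).round(),"teeth",proj("side",[*T,62]).round())
```

```text
A base [631. 142.] teeth [594. 153.] len -38.43102008557363 lat 2.2753221500914016
 side px of base top [317. 170.] base foot [315. 185.] teeth [305. 172.]
B base [ 556. -180.] teeth [ 528. -162.] len -33.32836647937549 lat -2.920806850923327
 side px of base top [336. 239.] base foot [334. 256.] teeth [324. 239.]
```

```bash
python3 -m pendant '[[0,0,0.62,0.77,-0.99,0,0],[0,0,0.62,0.77,-0.99,0,0],[0,0,0,0.77,-0.99,0,0],[0,0,0,0.77,-0.99,0,0],[0,0,0,0.77,-0.99,0,0],[0,0,0,0.77,-0.99,0,0],[0,0,0,0.77,-0.99,0,0],[0,0,0,0.77,-0.99,0,0],[0,0,0,0.77,-0.99,0,0],[0,0,0,0.77,-0.99,0,0],[0,0,0,0.77,-0.99,0,0],[0,0,0,0.77,-0.99,0,0],[0,0,0,0.77,-0.99,0,0],[0,0,0,0.77,-0.99,0,0],[0,0,0,0.77,-0.99,0,0],[0,0,0,0.77,-0.99,0,0],[0,0,0,0.77,-0.99,0,0],[0,0,0,0,0,0,0],[0,0,0,0,0,0,0]]'
```

```text
time: 2.0
ee_pos: [556.4, 160.2, 198.6]
ee_rot: [[-0.974, 0.227, -0.001], [0.227, 0.974, 0.0], [0.001, -0.0, -1.0]]
force: [-0.5, 0.3, 0.2]
grip_width: 0.5
grip_force: 0.0
```

```bash
python3 -m pendant '[[0,0,0,0,0,-0.91,0],[0,0,0,0,0,-0.91,0],[0,0,0,0,0,-0.91,0],[0,0,0,0,0,-0.91,0],[0,0,0,0,0,-0.91,0],[0,0,0,0,0,-0.91,0],[0,0,0,0,0,0,0],[0,0,0,0.39,-0.09,0,0],[0,0,0,0.39,-0.09,0,0],[0,0,0,0.2,-0.045,0,0],[0,0,0,0.2,-0.045,0,0],[0,0,0,0.2,-0.045,0,0],[0,0,0,0.2,-0.045,0,0],[0,0,0,0,0,0,0]]'
python3 - <<'E'
from h import *
t=optics.capture("top")[100:200,160:270];s=optics.capture("side")[130:230,260:370]
cv2.imwrite("pics/a1.png",cv2.resize(np.hstack([t,s]),None,fx=3.5,fy=3.5,interpolation=2))
E
```

```text
time: 3.4
ee_pos: [596.9, 151.5, 62.7]
ee_rot: [[-0.974, 0.225, 0.001], [0.225, 0.974, 0.0], [-0.001, 0.0, -1.0]]
force: [0.9, -0.2, -0.6]
grip_width: 0.4
grip_force: 0.0
```

View pics/a1.png

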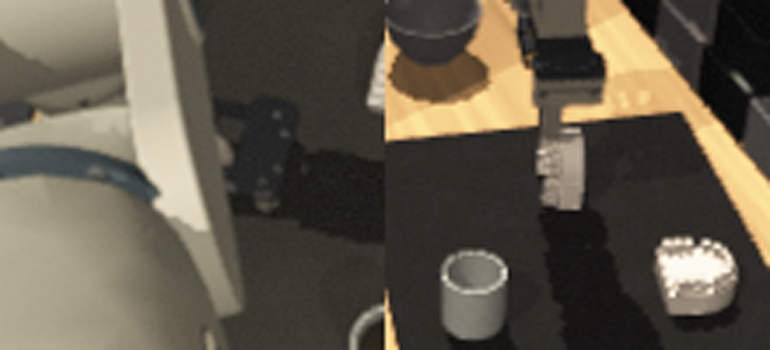

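The side view shows the fingertip touching the upper tooth side at (545,150). The cast is still on its heel and the ring and flat cast are clear. I keep pushing.

```bash
python3 -m pendant '[[0,0,0,0.2,-0.045,0,0],[0,0,0,0.2,-0.045,0,0],[0,0,0,0.2,-0.045,0,0],[0,0,0,0.2,-0.045,0,0],[0,0,0,0.2,-0.045,0,0],[0,0,0,0.2,-0.045,0,0],[0,0,0,0,0,0,0]]'
python3 - <<'E'
from h import *
s=optics.capture("side")[130:230,260:370]
cv2.imwrite("pics/a2.png",cv2.resize(s,None,fx=3.5,fy=3.5,interpolation=2))
E
```

```text
time: 4.2
ee_pos: [626.9, 144.8, 62.6]
ee_rot: [[-0.974, 0.225, 0.0], [0.225, 0.974, 0.0], [-0.0, 0.0, -1.0]]
force: [-0.7, -1.0, 0.3]
grip_width: 0.2
grip_force: 0.0
```

View pics/a2.png

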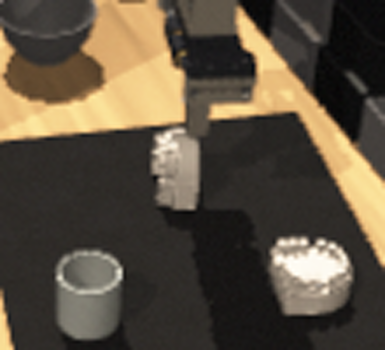

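The finger at (200,115) now sits level with the base side while the cast still stands, slightly leaning. I check the geometry before pushing more.

Run:
```python
from h import *
st=readout.get_state();p=st["ee_pos"];print(p,st["force"])
for z in(54,62,70,90):
  q=proj("side",[p[0],p[1],z]);print(z,q.round(1),((q-[260,130])*3.5).round())
s=optics.capture("side");t=optics.capture("top")
a=cv2.resize(s[150:210,280:350],None,fx=8,fy=8,interpolation=2);b=cv2.resize(t[110:170,190:250],None,fx=5,fy=8,interpolation=2)
cv2.imwrite("pics/a3.png",np.hstack([a,b])[:, :800])
```

```text
[626.41818086 144.78232848  62.52015221] [-0.46536071  0.48650288 -0.08328805]
54 [315.  173.2] [192. 151.]
62 [315.1 171.3] [193. 144.]
70 [315.3 169.4] [193. 138.]
90 [315.7 164.5] [195. 121.]
```

View pics/a3.png

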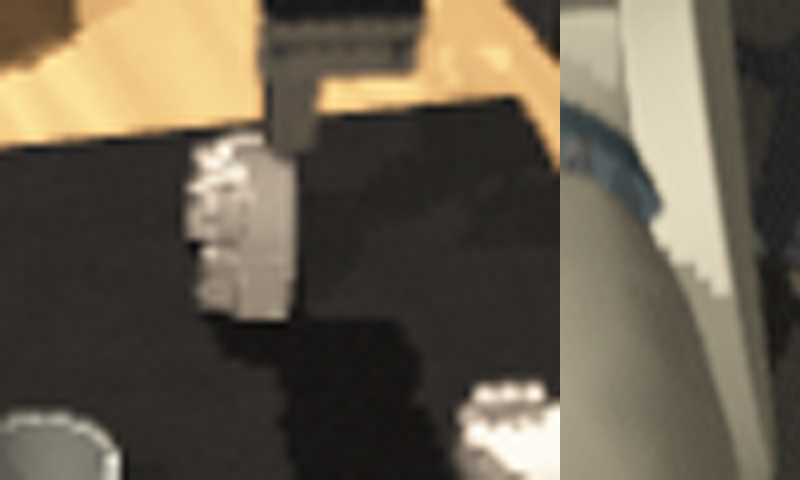

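The finger's visible end at (290,155) looks too high for its commanded depth, and the cast has not moved. I compare predicted and observed pixels and enhance the contrast.

Run:
```python
from h import *
d=np.array([.975,-.22]);l=np.array([.22,.975]);B=np.array([631,142.])
for w in(-33,0,33):
  for k,z in((0,4),(-38,4),(0,70)): print(w,k,z,proj("side",[*(B+w*l+k*d),z]).round(1))
p=np.array([626.4,144.8])
for w in(-18,18):
  for k in(-10,10): print("tip",w,k,proj("side",[*(p+w*l+k*d),54]).round(1))
s=optics.capture("side")[155:200,290:340]
g=(255*(s/255.)**.45).astype(np.uint8)
cv2.imwrite("pics/a4.png",cv2.resize(g,None,fx=12,fy=12,interpolation=0))
```

```text
-33 0 4 [317.1 190.9]
-33 -38 4 [306.1 191.5]
-33 0 70 [318.5 175.3]
0 0 4 [315.5 185.1]
0 -38 4 [304.7 185.6]
0 0 70 [316.8 169.6]
33 0 4 [314.  179.4]
33 -38 4 [303.4 179.9]
33 0 70 [315.3 164.1]
tip -18 -10 [312.9 176.4]
tip -18 10 [318.7 176.2]
tip 18 -10 [311.2 170.3]
tip 18 10 [317. 170.]
```

View pics/a4.png

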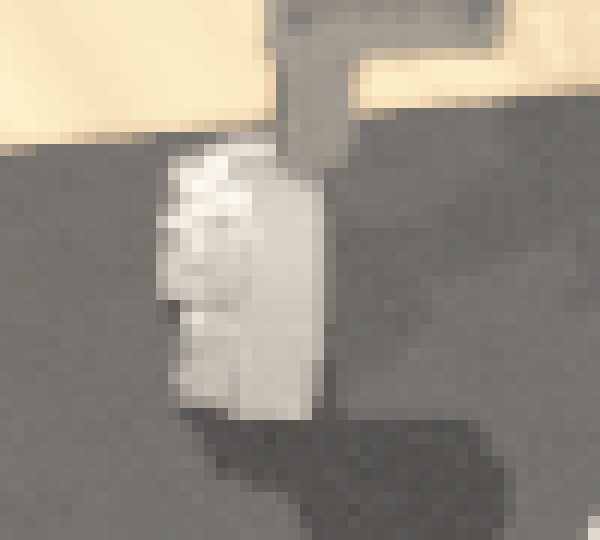

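The finger covers the cast's top right corner and ends at v≈169, so the closed fingertips must be riding over the cast, higher than nominal. I go up and back, then touch the mat gently in free space to measure the real tip height.

```bash
python3 -m pendant '[[0,0,0,0,0,0.8,0],[0,0,0,0,0,0.8,0],[0,0,0,0,0,0.8,0],[0,0,0,-0.9,0.2,0,0],[0,0,0,-0.9,0.2,0,0],[0,0,0,-0.9,0.2,0,0],[0,0,0,-0.5,0.1,0,0],[0,0,0,0,0,-0.8,0],[0,0,0,0,0,-0.8,0],[0,0,0,0,0,-0.8,0],[0,0,0,0,0,-0.8,0],[0,0,0,0,0,-0.6,0],[0,0,0,0,0,0,0],[0,0,0,0,0,0,0]]'
python3 - <<'E'
from h import *
st=readout.get_state();p=st["ee_pos"];print(p)
for z in(-10,20,40,60):print(z,proj("side",[p[0],p[1],z]).round(1))
s=optics.capture("side");g=(255*(s[140:230,260:350]/255.)**.45).astype(np.uint8)
cv2.imwrite("pics/a5.png",cv2.resize(g,None,fx=6.5,fy=6.5,interpolation=0))
E
```

```text
time: 5.8
ee_pos: [546.3, 162.4, 27.7]
ee_rot: [[-0.974, 0.225, -0.0], [0.225, 0.974, -0.0], [0.0, -0.0, -1.0]]
force: [-0.4, 0.3, -0.6]
grip_width: 0.5
grip_force: 0.0
[546.31383845 162.43031833  27.73525198]
-10 [290.5 189.2]
20 [290.8 182.4]
40 [290.9 177.7]
60 [291.1 172.9]
```

View pics/a5.png

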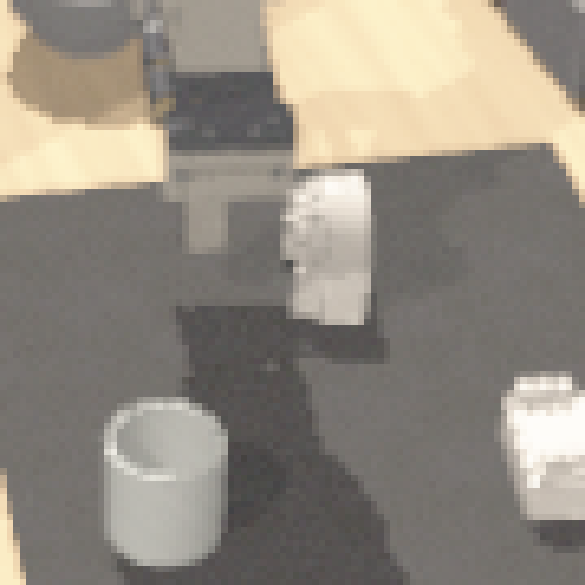

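The side view shows the fingertip at about (208,252) in the crop, visibly well above the mat, though nominally it should be only 16 mm above it. The cast still stands at (330,250), untouched. Next is the touch test.

```bash
python3 -m pendant '[[0,0,0,0,0,-0.2,0],[0,0,0,0,0,-0.2,0],[0,0,0,0,0,-0.2,0],[0,0,0,0,0,0,0]]'; python3 -m pendant '[[0,0,0,0,0,-0.08,0],[0,0,0,0,0,0,0]]';  python3 -m pendant '[[0,0,0,0,0,-0.08,0],[0,0,0,0,0,0,0]]'
```

```text
time: 6.25
ee_pos: [545.6, 162.3, 11.9]
ee_rot: [[-0.974, 0.225, -0.001], [0.225, 0.974, -0.0], [0.001, -0.001, -1.0]]
force: [-0.2, 0.3, 0.1]
grip_width: 0.5
grip_force: 0.0
time: 6.45
ee_pos: [546.1, 162.3, 10.4]
ee_rot: [[-0.974, 0.225, -0.0], [0.225, 0.974, -0.0], [0.0, -0.0, -1.0]]
force: [-0.2, -0.4, 0.3]
grip_width: 0.6
grip_force: 0.0
time: 6.65
ee_pos: [546.1, 162.4, 8.5]
ee_rot: [[-0.974, 0.225, -0.0], [0.225, 0.974, -0.0], [0.0, -0.0, -1.0]]
force: [-0.3, -0.2, 0.0]
grip_width: 0.4
grip_force: 0.0
```

No contact at nominal tip z = 0.5 mm, which is below the mat top, so the tips really are higher. I continue in 2 mm steps until I feel the mat.

```bash
for i in 1 ; do python3 -m pendant '[[0,0,0,0,0,-0.08,0],[0,0,0,0,0,0,0]]'; python3 -m pendant '[[0,0,0,0,0,-0.08,0],[0,0,0,0,0,0,0]]'; python3 -m pendant '[[0,0,0,0,0,-0.08,0],[0,0,0,0,0,0,0]]'; done | grep -E 'pos|^force'
```

```text
ee_pos: [546.0, 162.4, 6.4]
force: [-0.7, 0.1, -0.1]
ee_pos: [546.0, 162.3, 4.4]
force: [-1.0, -0.5, 0.3]
ee_pos: [546.0, 162.3, 2.4]
force: [-0.1, -0.6, -0.3]
```

```bash
(python3 -m pendant '[[0,0,0,0,0,-0.1,0],[0,0,0,0,0,0,0]]'; python3 -m pendant '[[0,0,0,0,0,-0.1,0],[0,0,0,0,0,0,0]]'; python3 -m pendant '[[0,0,0,0,0,-0.08,0],[0,0,0,0,0,0,0]]') | grep -E 'pos|^force'
python3 - <<'E'
from h import *
s=optics.capture("side");g=(255*(s[140:230,260:350]/255.)**.45).astype(np.uint8)
cv2.imwrite("pics/a6.png",cv2.resize(g,None,fx=6.5,fy=6.5,interpolation=0))
E
```

```text
ee_pos: [545.9, 162.3, -0.2]
force: [0.2, 0.4, 0.3]
ee_pos: [546.0, 162.3, -2.7]
force: [0.6, -0.1, -0.2]
ee_pos: [546.0, 162.3, -4.7]
force: [0.2, -0.1, -0.5]
```

View pics/a6.png

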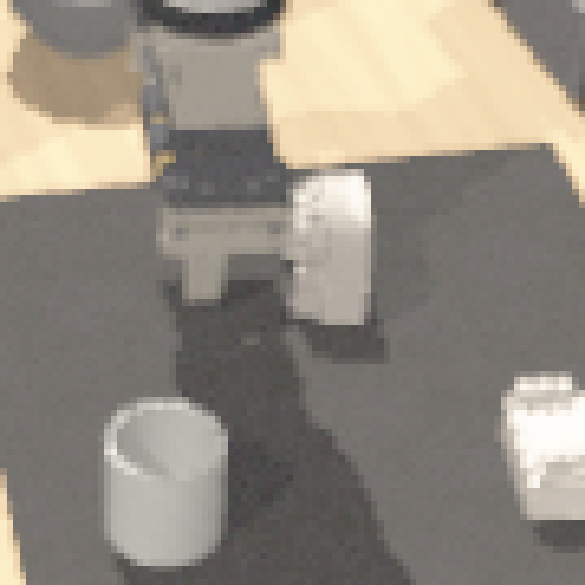

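The side view shows the tip at about (205,300) in the crop, with its shadow gap nearly closed. Cast, ring and flat cast are unmoved. A few more small steps down.

```bash
(python3 -m pendant '[[0,0,0,0,0,-0.08,0],[0,0,0,0,0,0,0]]'; python3 -m pendant '[[0,0,0,0,0,-0.08,0],[0,0,0,0,0,0,0]]'; python3 -m pendant '[[0,0,0,0,0,-0.08,0],[0,0,0,0,0,0,0]]') | grep -E 'pos|^force'
```

```text
ee_pos: [546.0, 162.4, -6.6]
force: [-0.8, -0.0, -0.1]
ee_pos: [546.0, 162.3, -8.7]
force: [-0.2, 0.2, 0.4]
ee_pos: [546.0, 162.3, -10.7]
force: [-1.0, 0.1, -0.2]
```

```bash
(python3 -m pendant '[[0,0,0,0,0,-0.1,0],[0,0,0,0,0,0,0]]'; python3 -m pendant '[[0,0,0,0,0,-0.1,0],[0,0,0,0,0,0,0]]'; python3 -m pendant '[[0,0,0,0,0,-0.08,0],[0,0,0,0,0,0,0]]') | grep -E 'pos|^force'
```

```text
ee_pos: [546.2, 162.4, -11.2]
force: [-7.0, -1.9, 23.9]
ee_pos: [546.3, 162.4, -11.3]
force: [-15.7, -5.7, 54.2]
ee_pos: [546.5, 162.4, -11.4]
force: [-23.5, -7.4, 78.9]
```

The mat is touched at TCP z = -11.2, so the real tip is 15 mm above the reported TCP rather than 8 mm below. For a tip height of about 55 mm I go to TCP z = 40 and push again.

```bash
python3 -m pendant '[[0,0,0,0,0,0.77,0],[0,0,0,0,0,0.77,0],[0,0,0,0,0,0.77,0],[0,0,0,0.39,-0.09,0,0],[0,0,0,0.39,-0.09,0,0],[0,0,0,0.39,-0.09,0,0],[0,0,0,0.2,-0.045,0,0],[0,0,0,0.2,-0.045,0,0],[0,0,0,0.2,-0.045,0,0],[0,0,0,0.2,-0.045,0,0],[0,0,0,0.2,-0.045,0,0]]'
python3 - <<'E'
from h import *
s=optics.capture("side");np.save("s1.npy",s)
m=(s[...,0]>115).astype(np.uint8);m[:, :295]=0;m[:,330:]=0;m[:163]=0;m[195:]=0
for v in range(163,195,3):
  u=np.flatnonzero(m[v]); print(v,u.min() if len(u) else None,u.max() if len(u) else None)
E
```

```text
time: 10.2
ee_pos: [600.7, 149.9, 40.2]
ee_rot: [[-0.974, 0.225, -0.0], [0.225, 0.974, -0.0], [0.0, -0.0, -1.0]]
force: [0.5, -0.0, 0.6]
grip_width: 0.5
grip_force: 0.1
163 295 302
166 295 295
169 320 322
172 315 322
175 305 319
178 308 318
181 308 319
184 307 317
187 311 315
190 None None
193 None None
```

The upper right edge moved from u=317 to 322 while the foot stayed put, so it is tilting. I continue the push.

```bash
python3 -m pendant '[[0,0,0,0.2,-0.045,0,0],[0,0,0,0.2,-0.045,0,0],[0,0,0,0.2,-0.045,0,0],[0,0,0,0.2,-0.045,0,0],[0,0,0,0.2,-0.045,0,0],[0,0,0,0.2,-0.045,0,0],[0,0,0,0,0,0,0],[0,0,0,0,0,0,0]]'
python3 - <<'E'
from h import *
s=optics.capture("side");g=(255*(s[140:230,260:350]/255.)**.45).astype(np.uint8)
cv2.imwrite("pics/a7.png",cv2.resize(g,None,fx=6.5,fy=6.5,interpolation=0))
m=(s[...,0]>115).astype(np.uint8);m[:, :295]=0;m[:,360:]=0;m[:163]=0;m[195:]=0
for v in range(163,195,3):
  u=np.flatnonzero(m[v,:345]); print(v,u.min() if len(u) else None,u.max() if len(u) else None)
E
```

```text
time: 11.05
ee_pos: [630.3, 143.2, 40.2]
ee_rot: [[-0.974, 0.225, -0.0], [0.225, 0.974, -0.0], [0.0, -0.0, -1.0]]
force: [-0.7, 0.1, -0.5]
grip_width: 0.4
grip_force: 0.0
163 295 312
166 295 295
169 None None
172 329 330
175 315 333
178 315 332
181 316 332
184 317 328
187 317 327
190 None None
193 None None
```

The white blob now spans u 315–333 and v 172–187, as expected for a cast lying flat. I retract up and move to the second cast.

```bash
python3 -m pendant '[[0,0,0,0,0,1,0],[0,0,0,0,0,1,0],[0,0,0,0,0,1,0],[0,0,0,0,0,1,0],[0,0,-0.85,-0.51,-1,0,0],[0,0,-0.85,-0.51,-1,0,0],[0,0,-0.85,-0.51,-1,0,0],[0,0,-0.85,-0.51,-1,0,0],[0,0,0,-0.51,-1,0,0],[0,0,0,-0.51,-1,0,0],[0,0,0,-0.51,-1,0,0],[0,0,0,-0.51,-1,0,0],[0,0,0,-0.51,-1,0,0],[0,0,0,-0.51,-1,0,0],[0,0,0,-0.51,-1,0,0],[0,0,0,0,0,0,0]]'
python3 - <<'E'
from h import *
t=optics.capture("top");m=(t[...,0]>100).astype(np.uint8)
roi=np.zeros_like(m);cv2.fillPoly(roi,[np.array([[182,90],[388,110],[376,234],[168,212]])],1);m&=roi
for c in cv2.findContours(m,0,2)[0]:
    if cv2.contourArea(c)>60:
        r=cv2.minAreaRect(c);print(np.round(r[0]),np.round(r[1]),"z30",ray("top",r[0],30).round())
E
```

```text
time: 12.7
ee_pos: [488.5, -133.6, 140.4]
ee_rot: [[-0.804, 0.595, -0.001], [0.595, 0.804, -0.0], [0.0, -0.001, -1.0]]
force: [-0.1, -0.1, 0.4]
grip_width: 0.4
grip_force: 0.0
[348. 230.] [37.  5.] z30 [ 390. -196.]
[271. 198.] [22. 22.] z30 [473.  -1.]
[216. 125.] [26. 25.] z30 [663. 139.]
[344. 170.] [ 76. 122.] z30 [ 544. -190.]
[280. 120.] [25. 26.] z30 [677. -25.]
```

Cast A lies flat: 26×25 px footprint, centred at (663,139), exactly past its edge. The ring and flat cast are unchanged. Now the same push on B.

```bash
python3 -m pendant '[[0,0,0,0,0,-1,0],[0,0,0,0,0,-1,0],[0,0,0,0,0,-1,0],[0,0,0,0,0,-1,0],[0,0,0,0,0,0,0],[0,0,0,0.32,-0.24,0,0],[0,0,0,0.32,-0.24,0,0],[0,0,0,0.32,-0.24,0,0],[0,0,0,0.16,-0.12,0,0],[0,0,0,0.16,-0.12,0,0],[0,0,0,0.16,-0.12,0,0],[0,0,0,0.16,-0.12,0,0],[0,0,0,0.16,-0.12,0,0]]'
python3 - <<'E'
from h import *
s=optics.capture("side");s0=cv2.imread("pics/side0.png")
for i in(s0,s):
  print([(v,int(u.min())+310,int(u.max())+310) for v in range(230,270,4) for u in[np.flatnonzero(i[v,310:360,0]>110)] if len(u)])
E
```

```text
time: 14.05
ee_pos: [534.3, -165.0, 40.3]
ee_rot: [[-0.805, 0.593, -0.0], [0.593, 0.805, -0.0], [0.0, -0.0, -1.0]]
force: [-0.1, 0.2, -0.3]
grip_width: 0.6
grip_force: 0.1
[(238, 322, 336), (242, 321, 335), (246, 320, 333), (250, 320, 332), (254, 319, 331), (258, 319, 330), (262, 324, 329)]
[(242, 336, 339), (246, 327, 342), (250, 328, 340), (254, 321, 337), (258, 323, 334), (262, 326, 331)]
```

B is tilting over its base edge (top +9 px, foot still). I finish the push and retract.

```bash
python3 -m pendant '[[0,0,0,0.16,-0.12,0,0],[0,0,0,0.16,-0.12,0,0],[0,0,0,0.16,-0.12,0,0],[0,0,0,0.16,-0.12,0,0],[0,0,0,0.16,-0.12,0,0],[0,0,0,0.16,-0.12,0,0],[0,0,0,0,0,0,0],[0,0,0,0,0,0,0],[0,0,0,0,0,1,0],[0,0,0,0,0,1,0],[0,0,0,0,0,1,0],[0,0,0,0,0,1,0],[0,0,0,-1,0,0,0],[0,0,0,-1,0,0,0],[0,0,0,-1,0,0,0],[0,0,0,-1,0,0,0],[0,0,0,-1,0,0,0],[0,0,0,-1,0,0,0],[0,0,0,-1,0,0,0],[0,0,0,0,0,0,0]]'
python3 - <<'E'
from h import *
s=optics.capture("side");t=optics.capture("top")
a=cv2.resize(s[130:290,240:400],(400,400),interpolation=2);b=cv2.resize(t[85:245,160:400],(400,267),interpolation=2)
b=cv2.copyMakeBorder(b,0,133,0,0,0)
cv2.imwrite("pics/end.png",np.hstack([a,b]))
E
```

```text
time: 16.1
ee_pos: [380.0, -182.0, 140.0]
ee_rot: [[-0.805, 0.594, -0.002], [0.594, 0.805, 0.001], [0.002, -0.001, -1.0]]
force: [0.2, -0.2, 0.5]
grip_width: 0.0
grip_force: 0.0
```

View pics/end.png

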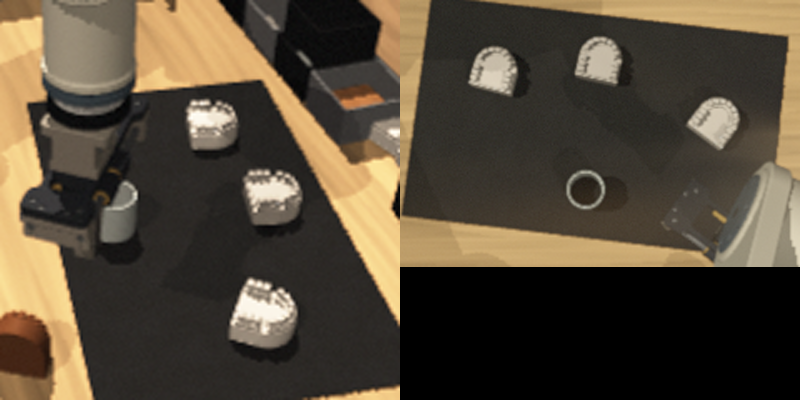

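Both casts lie flat with teeth up, at side-crop (212,125) and (264,315). The flat cast and the ring are where they were, and the arm is clear of everything.

```bash
python3 -c "
from station import arm
print(arm.job_done())"
```

```text
the job is handed in; nothing more can be done
None
```

Both standing casts were tipped over where they stood and, in the final pictures, lie flat on their bases with teeth up; the flat cast and ring look unmoved, and I handed the job in at about 16 s (no verdict was returned).

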